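Re-rack the seasoning shakers in serving order

TASK

Move the four seasoning shakers from the prep tray into the white serving rack, one to a well, keeping their order: the shaker that now stands nearest the robot goes into the well next to the black end block, the next one into the second well, and so on, so that the farthest ends up next to the white end block. Keep every shaker upright all the time so nothing spills, and leave all four standing on the floors of their wells.

Things in the scene. Friction and masses are not known exactly. Their poses are not given: they have to be found in the camera images.
- shaker_red_mid (a point): seasoning shaker with red lid and red foot band, white in between: an upright straight cylinder 40 mm in diameter, 85 mm tall, 105 to 210 g, loose; this point is its centre, half-way up, z along its axis to the lid. It starts upright on the mat of its own colour
- shaker_yellow_mid (a point): seasoning shaker with yellow lid and yellow foot band, white in between: an upright straight cylinder 40 mm in diameter, 85 mm tall, 105 to 210 g, loose; this point is its centre, half-way up, z along its axis to the lid. It starts upright on the mat of its own colour
- shaker_green_mid (a point): seasoning shaker with green lid and green foot band, white in between: an upright straight cylinder 40 mm in diameter, 85 mm tall, 105 to 210 g, loose; this point is its centre, half-way up, z along its axis to the lid. It starts upright on the mat of its own colour
- shaker_blue_mid (a point): seasoning shaker with blue lid and blue foot band, white in between: an upright straight cylinder 40 mm in diameter, 85 mm tall, 105 to 210 g, loose; this point is its centre, half-way up, z along its axis to the lid. It starts upright on the mat of its own colour
- mat_red: red square mat, 62 x 62 x 4 mm, fixed on the dark prep tray, on which the red shaker stands at the start; it stays when the shaker is taken, so the four mats keep the record of the order. The mats lie in one row at 70 mm spacing that leads away from the robot, roughly along world x (their own x axis is along the row, away from the robot). Origin: centre of the underside; the top is 12 mm above the table
- mat_yellow: yellow square mat, 62 x 62 x 4 mm, fixed on the dark prep tray, on which the yellow shaker stands at the start; it stays when the shaker is taken, so the four mats keep the record of the order. The mats lie in one row at 70 mm spacing that leads away from the robot, roughly along world x (their own x axis is along the row, away from the robot). Origin: centre of the underside; the top is 12 mm above the table
- mat_green: green square mat, 62 x 62 x 4 mm, fixed on the dark prep tray, on which the green shaker stands at the start; it stays when the shaker is taken, so the four mats keep the record of the order. The mats lie in one row at 70 mm spacing that leads away from the robot, roughly along world x (their own x axis is along the row, away from the robot). Origin: centre of the underside; the top is 12 mm above the table
- mat_blue: blue square mat, 62 x 62 x 4 mm, fixed on the dark prep tray, on which the blue shaker stands at the start; it stays when the shaker is taken, so the four mats keep the record of the order. The mats lie in one row at 70 mm spacing that leads away from the robot, roughly along world x (their own x axis is along the row, away from the robot). Origin: centre of the underside; the top is 12 mm above the table
- rack: white serving rack, a fixed open-topped box 76 x 286 x 18 mm with four square wells in a row along its own y axis, which runs roughly left-right. Origin: centre of its underside. Well centres at y = -105, -35, +35, +105 mm; each well is 64 x about 65 mm inside, its floor 6 mm above the table, outer walls and dividers 6 mm thick, their tops 18 mm above the table
- marker: black end block, 50 x 34 x 30 mm tall, fixed against one end of the rack (at rack y = +165 or -165 mm, it differs from start to start); it marks the rack's first well, whose centre is 60 mm from the block's centre. A like block in white stands at the other end. Origin: centre of its underside

How it is judged:
By the outcome, as a careful person would: the job done as asked, in the order asked, and still so for the second after the job is handed in, with the robot touching nothing.
It also fails if it takes over 115 s, if anything falls off the work surface, if the arm or the gripper's body presses on something with over 40 N, if the wrist force passes 120 N, or if a joint passes its speed limit or range.

ROBOT

A 7-joint arm with a two-finger parallel gripper is mounted at the origin on the work surface. World frame = base frame: x ahead of the robot, y to its left, z up, the work surface at z = 0. Lengths are in m, angles in rad, forces in N, time in s.
With the tool pointing down it reaches from about 0.35 to 0.9 m from the base axis. Payload 8.1 kg.
Tool frame: the origin (TCP) lies on the centre line of the jaws, within the pads' length; the fingertips stand 11 mm ahead of it and the grasp point (between the pads) lies 8 mm behind it; z points along the fingers, y is the line along which they close (so a half turn about z gives the same grasp; the last joint's range is limited). The gripper opens to 85 mm and grips with 20 to 120 N. Pads are 22 mm wide; open, the fingers measure 114 mm over their backs; the gripper's body (76 mm by 85 mm) begins 54 mm behind the grasp point. The pads swing forward as they close: fully open they stand 13 mm farther back than shut.
Start: joints at [-1.449, 0.434, 0.025, 1.573, -0.012, 1.134, -0.075], TCP at [0.139, 0.609, 0.242] pointing down, gripper open.
Joint ranges: [-2.62, 2.62], [-0.44, 2.09], [-1.27, 1.32], [0.08, 2.57], [-1.32, 4.46], [0.12, 2], [-2.74, 2.74]. Speed limits (rad/s): [2.22, 2.22, 3.01, 3.01, 3.14, 3.14, 3.14].

INTERFACE

Orientations are given as a unit quaternion [x, y, z, w].
In Python, from plant import r, cams gives the robot as it stands.
- The arm moves only by the tool jog_arm, never from a script. Its argument "series" is a list of rows, each an object with "dp": the shift along the tool's x, y, z scaled (see below), a list of three; "rotation": the turn, a rotation vector about the tool's x, y, z scaled (see below), a list of three; "jaw": the closure, from 0 (fully open) to 1 (shut). In form: [{"dp": [x, y, z], "rotation": [rx, ry, rz], "jaw": jaw}, ...]. A call has 1 to 20 rows; each row is the pose to reach, as a shift and turn from the pose commanded when the call began, along the tool's axes at that moment, turning the shorter way round; what a row does not reach only later rows make up. The controller multiplies each number of a shift by 0.2 m and each number of a turn by 360 degrees. A row lasts 1/12 s, in which the tool goes at most 41.7 mm and 7.16 degrees, less where a joint would pass 70% of its speed; a pose out of reach is approached as far as the arm can. A call with a number of a shift or a turn outside -1 to 1 is refused whole. A call with a gripper value outside its range is refused whole. The fingers move at their own pace and stop on an object; "newtons" is the grip in N (left out, the last holds). Time passes only in rows, so rows that repeat a pose let the fingers close. It gives the time, the measured TCP pose, the force, the opening and the grip force at its end, in the units of the state.
- r.read_state(): the state, without advancing time (a new reading comes with each control period).
- cams.snapshot(name): name is "side" or "top" or "wrist"; returns the picture (400x640x3 uint8, red, green, blue); there is no depth.
- cams.camera_model(name): a dict with "mtx" (3x3 intrinsics, pixels), "view" (4x4, takes a point from world to camera coordinates); the wrist camera has in their place "mount" (4x4, takes a point from camera to tool coordinates, whose origin is the TCP and whose axes are the flange's). Camera axes: x right, y up, looking along -z (the intrinsics and any distortion apply to the point x, -y, -z); pixel columns grow to the right and rows downward; lengths in m; the calibration is good to about 2 mm. A picture is of the moment at which its call begins: read the wrist's pose just before it. camera_model takes no time and is no camera call.
- r.sign_off(): hands the job in; it is judged then, once.
Trained networks look in the newest picture that a camera, given by its name, has taken for a name from the list of things; names that differ only in an ending like _2 or _b are one class to them, and where a whole thing is asked for, a point or a joint stands for the part that bears it (a point fixed in the world has none). Each returns a list of dicts, best first, with "score" (0 to 1); they miss things now and then, are a little off and sometimes report something else, mostly with a low value. They report only what shows in the picture. A call takes as long as a camera call.
- cams.look_for(camera, target): "bbox" ([left, top, right, bottom] in pixels, round what is visible of it).
- cams.pinpoint(camera, target): "point" ([column, row] in pixels: a listed point, or the origin of a listed thing).
The state is a dict: "time_s": time; "joint_positions": joint angles; "joint_vel": joint speeds; "effort": joint torques, N m; "ee_pos": TCP position; "tcp_rot": TCP orientation; "wrist_force": force on the tool from outside, world axes, zero at the start; "moment": the same for the moment, N m; "finger_gap": opening from 0.0 (shut) to 1.0 (fully open); "grasp_force": force on a finger pad.
Only numpy, scipy, OpenCV 4.12 (cv2) and the standard library are available. Lean on these libraries where they do the work, as an engineer would, in place of code of your own. Each camera call takes 0.05 s, during which the arm holds its last target. There are 200 camera calls.

## Working session

There is one attempt and no reset: what is moved stays moved. The work goes in short steps, Python scripts to look and compute and a tool call to move; the robot and the scene stay as the last step left them, time stands still between calls to the robot, and variables do not carry over. Pictures are saved under pics/ and viewed, at most 14 in all, crops included, and the job is handed in when it is done.

Besides the shell and the picture viewer there is one more tool, called after "Call:" as name(argument=value, ...) on one line, values as JSON. jog_arm: Moves the arm, as the interface text tells. Shifts and turns lie within -1 to 1; 1 stands for 0.2 m of shift or 360 degrees of turn. Its arguments: {"type":"object","properties":{"series":{"type":"array"},"newtons":{"type":"number"}},"required":["series"]}

```bash
mkdir -p pics; cat > h.py <<'E'
import numpy as np,cv2,json
from plant import r,cams
from scipy.spatial.transform import Rotation as R
def snap(c,f):
    im=cams.snapshot(c); cv2.imwrite(f'pics/{f}.png',im[:,:,::-1]); return im
def ray(c,px,st=None):
    m=cams.camera_model(c)
    K=np.array(m['mtx']); 
    d=m.get('dist',m.get('distortion'))
    p=cv2.undistortPoints(np.array([[px]],float),K,None if d is None else np.array(d,float))[0,0]
    v=np.array([p[0],-p[1],-1.])
    if 'view' in m: T=np.linalg.inv(np.array(m['view']))
    else:
        T=np.eye(4);T[:3,:3]=R.from_quat(st['tcp_rot']).as_matrix();T[:3,3]=st['ee_pos'];T=T@np.array(m['mount'])
    return T[:3,3],T[:3,:3]@v
def onz(c,px,z,st=None):
    o,d=ray(c,px,st); return o+d*(z-o[2])/d[2]
E
python3 - <<'E'
from h import *
s=r.read_state();print(s['time_s'],s['ee_pos'],s['tcp_rot'],s['finger_gap'])
for c in('side','top'):print({k:np.round(v,3).tolist() if not isinstance(v,str) else v for k,v in cams.camera_model(c).items()})
print(cams.camera_model('wrist'))
ims=[snap('top','top0'),snap('side','side0')]
C=['red','yellow','green','blue']
H={'shaker_%s_mid':.0545,'mat_%s':.008}
for c in('top','side'):
  for n,z in[('shaker_%s_mid'%k,.0545) for k in C]+[('mat_%s'%k,.008) for k in C]+[('rack',0),('marker',0)]:
    q=cams.pinpoint(c,n)
    for e in q[:2]: print(c,n,round(e['score'],2),np.round(e['point']),onz(c,e['point'],z)[:2].round(4))
print(r.read_state()['time_s'])
E
```

```text
0.0 [0.13925851 0.60879357 0.24152571] [ 1.12191041e-01  9.93686343e-01 -7.88013554e-04 -1.82245680e-05] 1.0048696635446221
{'mtx': [[396.315, 0.0, 323.75], [0.0, 396.315, 198.289], [0.0, 0.0, 1.0]], 'view': [[0.989, -0.144, 0.02, -0.537], [0.089, 0.709, 0.7, -0.123], [-0.115, -0.691, 0.714, -0.795], [0.0, 0.0, 0.0, 1.0]]}
{'mtx': [[494.74, 0.0, 318.239], [0.0, 494.74, 196.083], [0.0, 0.0, 1.0]], 'view': [[-0.001, -1.0, -0.007, 0.002], [0.994, -0.002, 0.107, -0.561], [-0.107, -0.006, 0.994, -1.02], [0.0, 0.0, 0.0, 1.0]]}
{'mtx': array([[323.02673425,   0.        , 322.75614078],
       [  0.        , 323.02673425, 203.50124654],
       [  0.        ,   0.        ,   1.        ]]), 'mount': array([[-4.58008656e-04,  9.45100823e-01,  3.26778555e-01,
         8.43597670e-02],
       [ 9.99999356e-01,  7.72139526e-04, -8.31576418e-04,
        -6.41315979e-05],
       [-1.03824220e-03,  3.26777964e-01, -9.45100568e-01,
        -1.32267457e-01],
       [ 0.00000000e+00,  0.00000000e+00,  0.00000000e+00,
         1.00000000e+00]])}
top shaker_red_mid 0.73 [411. 154.] [ 0.6472 -0.1933]
top s
[... 547 characters left out ...]
83 -0.1998]
top rack 0.69 [238. 205.] [0.5454 0.1763]
top rack 0.18 [413. 156.] [ 0.6534 -0.2063]
top marker 0.61 [315. 199.] [0.5573 0.0079]
side shaker_red_mid 0.88 [400. 294.] [ 0.6481 -0.1973]
side shaker_yellow_mid 0.55 [360. 300.] [ 0.5763 -0.2013]
side shaker_green_mid 0.68 [326. 298.] [ 0.5184 -0.1891]
side shaker_blue_mid 0.71 [280. 304.] [ 0.4393 -0.1902]
side mat_yellow 0.76 [360. 312.] [ 0.5801 -0.1993]
side mat_green 0.88 [318. 310.] [ 0.5047 -0.1847]
side mat_blue 0.9 [284. 320.] [ 0.4421 -0.1946]
side mat_blue 0.69 [279. 301.] [ 0.4366 -0.1566]
side rack 0.57 [330. 227.] [0.5585 0.0152]
side rack 0.56 [312. 177.] [0.5393 0.1804]
side marker 0.85 [331. 224.] [0.5627 0.0217]
1.1
```

View pics/top0.png

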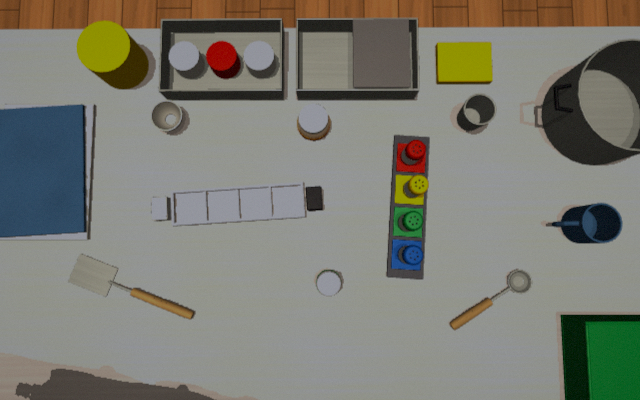

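View pics/side0.png

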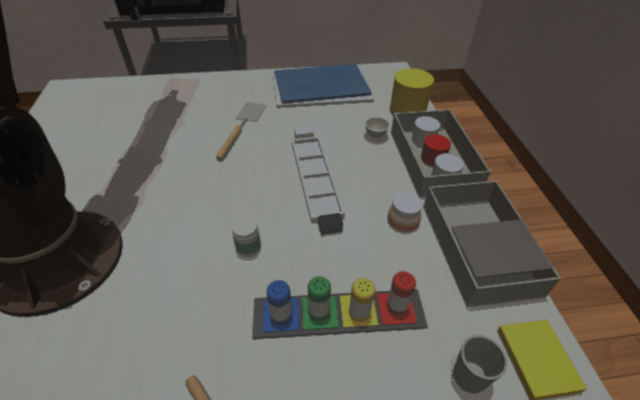

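The top view shows the tray row from near to far as blue (413,254), green (412,221), yellow (418,185) and red (416,150). The black block is at (315,199), on the rack's right (-y) end, and the white block is at (159,208). The side view agrees. Next I'll refine the positions with colour blobs.

```bash
python3 - <<'E'
from h import *
ims={c:cv2.imread(f'pics/{c}0.png') for c in('top','side')}
roi={'top':(380,430,130,285),'side':(245,430,260,335)}
hue={'red':(175,5),'yellow':(22,35),'green':(50,75),'blue':(100,120)}
# mats: blob centroid is biased by the shaker; use lines: lid blobs separately by brightness
for c in('top','side'):
  x0,x1,y0,y1=roi[c]
  hsv=cv2.cvtColor(ims[c],cv2.COLOR_BGR2HSV)[y0:y1,x0:x1]
  for k,(a,b) in hue.items():
    h=hsv[...,0];m=((h>=a)&(h<=b) if a<b else (h>=a)|(h<=b))&(hsv[...,1]>120)&(hsv[...,2]>60)
    ys,xs=np.where(m)
    q=np.percentile(xs,[1,99])+x0,np.percentile(ys,[1,99])+y0
    print(c,k,m.sum(),q[0],q[1],'Vmed',np.median(hsv[...,2][m]))
im=ims['top']
a=cv2.resize(im[130:285,375:440],None,fx=3.8,fy=3.8,interpolation=cv2.INTER_CUBIC)
b=cv2.resize(im[175:235,145:330],None,fx=2.8,fy=2.8,interpolation=cv2.INTER_CUBIC)
o=np.zeros((600,800,3),np.uint8);o[:a.shape[0],:a.shape[1]]=a;o[:b.shape[0],260:260+b.shape[1]]=b
s=cv2.resize(ims['side'][260:345,245:435],None,fx=2.8,fy=2.8,interpolation=cv2.INTER_CUBIC)
o[200:200+s.shape[0],260:260+s.shape[1]]=s
cv2.imwrite('pics/crop0.png',o)
E
```

```text
top red 757 [396. 425.] [140.56 172.  ] Vmed 143.0
top yellow 826 [395.   426.75] [175. 204.] Vmed 148.0
top green 712 [393. 422.] [207. 236.] Vmed 120.0
top blue 795 [391.   421.06] [240. 269.] Vmed 134.0
side red 952 [378. 414.] [273. 323.] Vmed 129.0
side yellow 956 [341. 376.] [280. 326.] Vmed 135.0
side green 150 [303.49 335.51] [278. 327.] Vmed 109.0
side blue 810 [264. 297.] [282. 330.] Vmed 117.0
```

View pics/crop0.png

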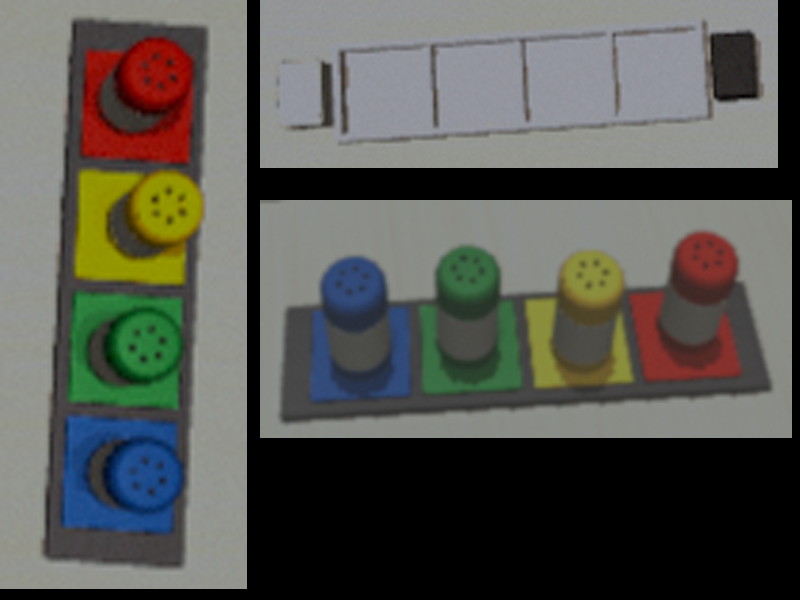

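The crop shows every lid centre and the rack corners clearly. I'll convert those pixels to positions.

```bash
python3 - <<'E'
from h import *
T={'red':(158,73),'yellow':(167,209),'green':(147,344),'blue':(148,475)}
S={'red':(706,254),'yellow':(592,276),'green':(468,269),'blue':(354,282)}
for k in T:
  t=np.array(T[k])/3.8+[375,130]; s=(np.array(S[k])-[260,200])/2.8+[245,260]
  print(k,onz('top',t,.097)[:2].round(4),onz('side',s,.097)[:2].round(4))
c=[onz('top',(np.array(p)-[260,0])/2.8+[145,175],.018) [:2] for p in [(338,50),(705,22),(712,117),(340,142)]]
c=np.array(c);print(c.round(4),c.mean(0).round(4),[np.linalg.norm(c[i]-c[i-1]).round(3) for i in range(4)])
u=(c[1]-c[0]+c[2]-c[3]);u/=np.linalg.norm(u);print('axis to black',u,np.degrees(np.arctan2(u[0],-u[1])))
for d in(105,35,-35,-105):print('well',(c.mean(0)+u*d/1000).round(4))
print(onz('top',((735-260)/2.8+145,66/2.8+175),.03).round(4),onz('top',((304-260)/2.8+145,94/2.8+175),.03).round(4))
E
```

```text
red [ 0.6478 -0.1962] [ 0.6492 -0.1959]
yellow [ 0.5754 -0.1993] [ 0.5781 -0.2016]
green [ 0.5048 -0.1873] [ 0.5064 -0.1873]
blue [ 0.4372 -0.1863] [ 0.4393 -0.1872]
[[0.5698 0.3147]
 [0.5909 0.0324]
 [0.5177 0.0269]
 [0.4991 0.3111]] [0.5444 0.1713] [np.float64(0.071), np.float64(0.283), np.float64(0.073), np.float64(0.285)]
axis to black [ 0.06994774 -0.99755066] 4.010985678000271
well [0.5517 0.0665]
well [0.5468 0.1364]
well [0.542  0.2062]
well [0.5371 0.276 ]
[0.5556 0.0092 0.03  ] [0.5349 0.3359 0.03  ]
```

Call:
jog_arm(series=[{"dp": [-0.958,-0.601,0],"rotation": [0,0,0.0892],"jaw": 0},{"dp": [-0.958,-0.601,0],"rotation": [0,0,0.0892],"jaw": 0},{"dp": [-0.958,-0.601,0],"rotation": [0,0,0.0892],"jaw": 0},{"dp": [-0.958,-0.601,0],"rotation": [0,0,0.0892],"jaw": 0},{"dp": [-0.958,-0.601,0],"rotation": [0,0,0.0892],"jaw": 0},{"dp": [-0.958,-0.601,0],"rotation": [0,0,0.0892],"jaw": 0},{"dp": [-0.958,-0.601,0],"rotation": [0,0,0.0892],"jaw": 0},{"dp": [-0.958,-0.601,0],"rotation": [0,0,0.0892],"jaw": 0}])

```text
time_s: 1.77
ee_pos: [0.3002, 0.4487, 0.2426]
tcp_rot: [0.384, 0.923, 0.0, -0.0]
wrist_force: [-0.8, -0.1, -0.4]
finger_gap: 1.003
grasp_force: 0.0
```

Call:
jog_arm(series=[{"dp": [-0.95,-0.6,0],"rotation": [0,0,0],"jaw": 0},{"dp": [-0.95,-0.6,0],"rotation": [0,0,0],"jaw": 0},{"dp": [-0.95,-0.6,0],"rotation": [0,0,0],"jaw": 0},{"dp": [-0.95,-0.6,0],"rotation": [0,0,0],"jaw": 0},{"dp": [-0.95,-0.6,0],"rotation": [0,0,0],"jaw": 0},{"dp": [-0.95,-0.6,0],"rotation": [0,0,0],"jaw": 0}])

```text
time_s: 2.27
ee_pos: [0.3489, 0.2264, 0.2424]
tcp_rot: [0.383, 0.924, -0.0, 0.0]
wrist_force: [-0.5, -0.6, 0.4]
finger_gap: 0.999
grasp_force: 0.0
```

Call:
jog_arm(series=[{"dp": [-0.95,-0.6,0],"rotation": [0,0,0],"jaw": 0},{"dp": [-0.95,-0.6,0],"rotation": [0,0,0],"jaw": 0},{"dp": [-0.95,-0.6,0],"rotation": [0,0,0],"jaw": 0},{"dp": [-0.95,-0.6,0],"rotation": [0,0,0],"jaw": 0},{"dp": [-0.95,-0.6,0],"rotation": [0,0,0],"jaw": 0},{"dp": [-0.95,-0.6,0],"rotation": [0,0,0],"jaw": 0},{"dp": [-0.95,-0.6,0],"rotation": [0,0,0],"jaw": 0}])

```text
time_s: 2.85
ee_pos: [0.3993, 0.0084, 0.2428]
tcp_rot: [0.384, 0.923, 0.0, 0.001]
wrist_force: [-0.4, -0.4, 0.2]
finger_gap: 0.997
grasp_force: 0.0
```

Call:
jog_arm(series=[{"dp": [-0.827,-0.552,0],"rotation": [0,0,0],"jaw": 0},{"dp": [-0.827,-0.552,0],"rotation": [0,0,0],"jaw": 0},{"dp": [-0.827,-0.552,0],"rotation": [0,0,0],"jaw": 0},{"dp": [-0.827,-0.552,0],"rotation": [0,0,0],"jaw": 0},{"dp": [-0.827,-0.552,0],"rotation": [0,0,0],"jaw": 0},{"dp": [-0.827,-0.552,0],"rotation": [0,0,0],"jaw": 0},{"dp": [-0.827,-0.552,0],"rotation": [0,0,0],"jaw": 0}])

```text
time_s: 3.43
ee_pos: [0.4381, -0.1842, 0.2421]
tcp_rot: [0.383, 0.924, -0.0, 0.0]
wrist_force: [0.4, 0.8, -0.1]
finger_gap: 0.998
grasp_force: 0.0
```

```bash
python3 - <<'E'
from h import *
s=r.read_state();print(s['ee_pos'],s['tcp_rot'],s['joint_positions'].round(2))
snap('wrist','w1')
for k in('blue','green','yellow','red'):
  for e in cams.pinpoint('wrist',f'shaker_{k}_mid')[:2]: print(k,round(e['score'],2),e['point'],onz('wrist',e['point'],.0545,s)[:2].round(4))
E
```

```text
[ 0.43813334 -0.18424324  0.24213241] [ 3.83110081e-01  9.23702602e-01 -4.10236871e-04  2.32398475e-05] [-0.33  0.21  0.75  1.97 -0.17  1.02  1.28]
blue 0.68 [323.4, 176.5] [ 0.4366 -0.1817]
green 0.57 [366.3, 227.1] [ 0.5087 -0.1887]
yellow 0.92 [400.0, 271.4] [ 0.5757 -0.1986]
```

View pics/w1.png

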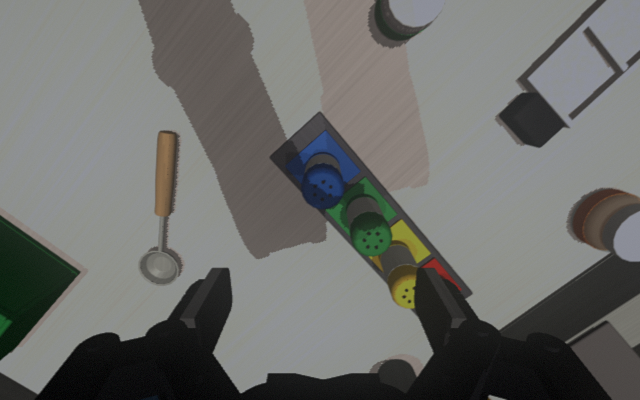

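Call:
jog_arm(series=[{"dp": [0,0,0.2],"rotation": [0,0,0],"jaw": 0},{"dp": [0,0,0.4],"rotation": [0,0,0],"jaw": 0},{"dp": [0,0,0.55],"rotation": [0,0,0],"jaw": 0},{"dp": [0,0,0.7],"rotation": [0,0,0],"jaw": 0},{"dp": [0,0,0.85],"rotation": [0,0,0],"jaw": 0},{"dp": [0,0,0.95],"rotation": [0,0,0],"jaw": 0},{"dp": [0,0,0.95],"rotation": [0,0,0],"jaw": 0},{"dp": [0,0,0.95],"rotation": [0,0,0],"jaw": 0},{"dp": [0,0,0.95],"rotation": [0,0,0],"jaw": 1},{"dp": [0,0,0.95],"rotation": [0,0,0],"jaw": 1},{"dp": [0,0,0.95],"rotation": [0,0,0],"jaw": 1},{"dp": [0,0,0.95],"rotation": [0,0,0],"jaw": 1},{"dp": [0,0,0.95],"rotation": [0,0,0],"jaw": 1},{"dp": [0,0,0.95],"rotation": [0,0,0],"jaw": 1},{"dp": [0,0,0.95],"rotation": [0,0,0],"jaw": 1},{"dp": [0,0,0.95],"rotation": [0,0,0],"jaw": 1}], newtons=40)

```text
time_s: 5.02
ee_pos: [0.438, -0.184, 0.0534]
tcp_rot: [0.383, 0.924, 0.001, 0.001]
wrist_force: [-0.7, 1.6, 11.2]
finger_gap: 0.459
grasp_force: 39.0
```

Call:
jog_arm(series=[{"dp": [0,0,-0.05],"rotation": [0,0,0],"jaw": 1},{"dp": [0,0,-0.15],"rotation": [0,0,0],"jaw": 1},{"dp": [0,0,-0.27],"rotation": [0,0,0],"jaw": 1},{"dp": [0,0,-0.39],"rotation": [0,0,0],"jaw": 1},{"dp": [0,0,-0.5],"rotation": [0,0,0],"jaw": 1},{"dp": [0,0,-0.55],"rotation": [0,0,0],"jaw": 1},{"dp": [0.02,0.06,-0.55],"rotation": [0,0,0],"jaw": 1},{"dp": [0.06,0.16,-0.55],"rotation": [0,0,0],"jaw": 1},{"dp": [0.11,0.29,-0.55],"rotation": [0,0,0],"jaw": 1},{"dp": [0.16,0.42,-0.55],"rotation": [0,0,0],"jaw": 1},{"dp": [0.21,0.55,-0.55],"rotation": [0,0,0],"jaw": 1},{"dp": [0.25,0.66,-0.55],"rotation": [0,0,0],"jaw": 1},{"dp": [0.27,0.72,-0.55],"rotation": [0,0,0],"jaw": 1}])

```text
time_s: 6.1
ee_pos: [0.5016, -0.0408, 0.1621]
tcp_rot: [0.381, 0.925, 0.0, -0.0]
wrist_force: [0.1, 0.9, -1.4]
finger_gap: 0.458
grasp_force: 40.6
```

Call:
jog_arm(series=[{"dp": [0.04,0.1,0],"rotation": [0,0,0],"jaw": 1},{"dp": [0.09,0.23,0],"rotation": [0,0,0],"jaw": 1},{"dp": [0.14,0.36,0],"rotation": [0,0,0],"jaw": 1},{"dp": [0.18,0.48,0],"rotation": [0,0,0],"jaw": 1},{"dp": [0.2,0.54,0],"rotation": [0,0,0],"jaw": 1},{"dp": [0.209,0.562,0],"rotation": [0,0,0],"jaw": 1},{"dp": [0.209,0.562,0],"rotation": [0,0,0],"jaw": 1},{"dp": [0.209,0.562,0],"rotation": [0,0,0],"jaw": 1}])

```text
time_s: 6.77
ee_pos: [0.5502, 0.0632, 0.1622]
tcp_rot: [0.383, 0.924, -0.001, -0.0]
wrist_force: [-0.5, -1.2, -1.1]
finger_gap: 0.456
grasp_force: 40.6
```

```bash
python3 - <<'E'
from h import *
s=r.read_state();print(s['ee_pos'],s['tcp_rot'])
a=snap('wrist','w2');b=snap('side','s2')
E
```

```text
[0.55018551 0.06324234 0.16222043] [ 3.83373957e-01  9.23593035e-01 -5.49690864e-04 -1.16478178e-04]
```

View pics/w2.png

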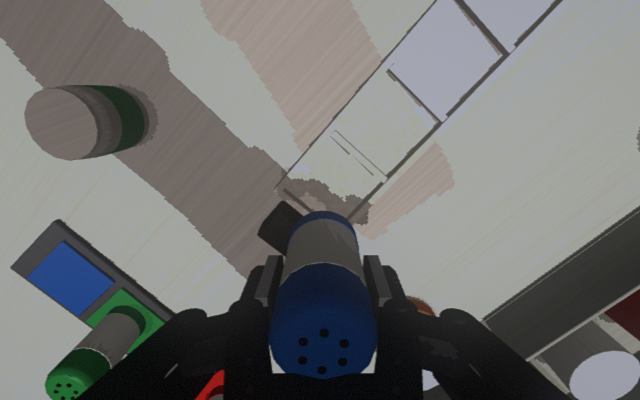

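```bash
python3 - <<'E'
from h import *
s=r.read_state()
for p in[(388,70),(440,122),(333,132),(386,181),(505,55),(280,187)]:print(p,onz('wrist',p,.018,s)[:2].round(4))
c=np.array([.5445,.172]);u=np.array([.07,-.9975]);n=np.array([.9975,.07])
for d in(70,0,-70):print(d,(c+u*d/1000-n*.035).round(4),(c+u*d/1000+n*.035).round(4))
E
```

```text
(388, 70) [0.5159 0.171 ]
(440, 122) [0.5768 0.175 ]
(333, 132) [0.5194 0.1063]
(386, 181) [0.583  0.1095]
(505, 55) [0.5726 0.2427]
(280, 187) [0.5202 0.0393]
70 [0.5145 0.0997] [0.5843 0.1046]
0 [0.5096 0.1695] [0.5794 0.1744]
-70 [0.5047 0.2394] [0.5745 0.2443]
```

Call:
jog_arm(series=[{"dp": [0.009,0.019,0.08],"rotation": [0,0,0],"jaw": 1},{"dp": [0.009,0.019,0.2],"rotation": [0,0,0],"jaw": 1},{"dp": [0.009,0.019,0.32],"rotation": [0,0,0],"jaw": 1},{"dp": [0.009,0.019,0.42],"rotation": [0,0,0],"jaw": 1},{"dp": [0.009,0.019,0.5],"rotation": [0,0,0],"jaw": 1},{"dp": [0.009,0.019,0.54],"rotation": [0,0,0],"jaw": 1},{"dp": [0.009,0.019,0.56],"rotation": [0,0,0],"jaw": 1},{"dp": [0.009,0.019,0.57],"rotation": [0,0,0],"jaw": 1},{"dp": [0.009,0.019,0.57],"rotation": [0,0,0],"jaw": 1},{"dp": [0.009,0.019,0.57],"rotation": [0,0,0],"jaw": 1}])

```text
time_s: 7.7
ee_pos: [0.5528, 0.0689, 0.0492]
tcp_rot: [0.383, 0.924, 0.0, 0.001]
wrist_force: [0.2, -0.6, -1.1]
finger_gap: 0.454
grasp_force: 40.6
```

Call:
jog_arm(series=[{"dp": [0,0,0.007],"rotation": [0,0,0],"jaw": 1},{"dp": [0,0,0.014],"rotation": [0,0,0],"jaw": 1},{"dp": [0,0,0.014],"rotation": [0,0,0],"jaw": 1}])

```text
time_s: 7.95
ee_pos: [0.553, 0.0691, 0.0474]
tcp_rot: [0.383, 0.924, 0.001, 0.001]
wrist_force: [-4.2, 0.5, 19.6]
finger_gap: 0.458
grasp_force: 42.5
```

Call:
jog_arm(series=[{"dp": [0,0,-0.005],"rotation": [0,0,0],"jaw": 0.3},{"dp": [0,0,-0.005],"rotation": [0,0,0],"jaw": 0},{"dp": [0,0,-0.005],"rotation": [0,0,0],"jaw": 0},{"dp": [0,0,-0.005],"rotation": [0,0,0],"jaw": 0},{"dp": [0,0,-0.005],"rotation": [0,0,0],"jaw": 0},{"dp": [0,0,-0.005],"rotation": [0,0,0],"jaw": 0},{"dp": [0,0,-0.1],"rotation": [0,0,0],"jaw": 0},{"dp": [0,0,-0.3],"rotation": [0,0,0],"jaw": 0},{"dp": [0,0,-0.5],"rotation": [0,0,0],"jaw": 0},{"dp": [0,0,-0.6],"rotation": [0,0,0],"jaw": 0},{"dp": [0,0,-0.6],"rotation": [0,0,0],"jaw": 0}])

```text
time_s: 8.87
ee_pos: [0.5549, 0.0688, 0.1701]
tcp_rot: [0.383, 0.924, 0.002, 0.003]
wrist_force: [0.4, 0.2, -0.3]
finger_gap: 0.999
grasp_force: 0.0
```

```bash
python3 - <<'E'
from h import *
b=snap('side','s3')
cv2.imwrite('pics/s3c.png',cv2.resize(b[150:345,230:440,::-1],None,fx=2.8,fy=2.8))
s=r.read_state();print(s['ee_pos'])
E
```

```text
[0.55368717 0.06914862 0.16781634]
```

View pics/s3c.png

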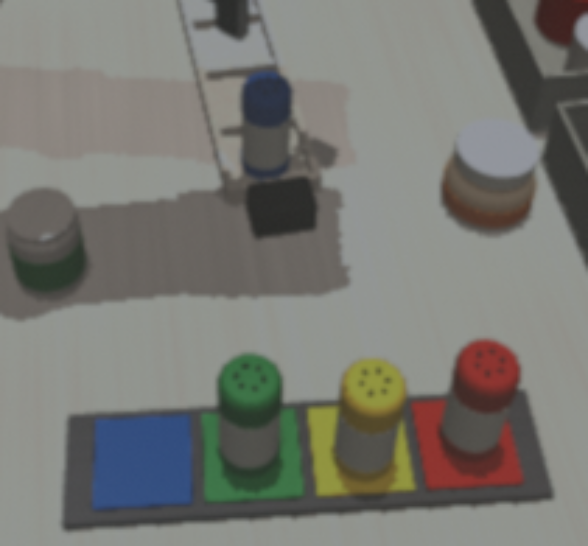

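Blue stands upright in the first well, at crop (266,120). Green is next.

Call:
jog_arm(series=[{"dp": [-0.15,-0.2,0],"rotation": [0,0,0],"jaw": 0},{"dp": [-0.3,-0.4,0],"rotation": [0,0,0],"jaw": 0},{"dp": [-0.45,-0.6,0],"rotation": [0,0,0],"jaw": 0},{"dp": [-0.6,-0.8,0],"rotation": [0,0,0],"jaw": 0},{"dp": [-0.7,-0.9,0],"rotation": [0,0,0],"jaw": 0},{"dp": [-0.737,-1,0],"rotation": [0,0,0],"jaw": 0},{"dp": [-0.737,-1,0],"rotation": [0,0,0],"jaw": 0},{"dp": [-0.737,-1,0],"rotation": [0,0,0],"jaw": 0},{"dp": [-0.737,-1,0],"rotation": [0,0,0],"jaw": 0}])

```text
time_s: 9.67
ee_pos: [0.5145, -0.1762, 0.1645]
tcp_rot: [0.383, 0.924, 0.0, -0.001]
wrist_force: [-0.2, 2.0, 0.4]
finger_gap: 0.998
grasp_force: 0.0
```

Call:
jog_arm(series=[{"dp": [-0.007,-0.071,0],"rotation": [0,0,0],"jaw": 0},{"dp": [-0.007,-0.071,0],"rotation": [0,0,0],"jaw": 0},{"dp": [-0.007,-0.071,0.15],"rotation": [0,0,0],"jaw": 0},{"dp": [-0.007,-0.071,0.3],"rotation": [0,0,0],"jaw": 0},{"dp": [-0.007,-0.071,0.45],"rotation": [0,0,0],"jaw": 0},{"dp": [-0.007,-0.071,0.555],"rotation": [0,0,0],"jaw": 0},{"dp": [-0.007,-0.071,0.555],"rotation": [0,0,0],"jaw": 0},{"dp": [-0.007,-0.071,0.555],"rotation": [0,0,0],"jaw": 0},{"dp": [-0.007,-0.071,0.555],"rotation": [0,0,0],"jaw": 1},{"dp": [-0.007,-0.071,0.555],"rotation": [0,0,0],"jaw": 1},{"dp": [-0.007,-0.071,0.555],"rotation": [0,0,0],"jaw": 1},{"dp": [-0.007,-0.071,0.555],"rotation": [0,0,0],"jaw": 1},{"dp": [-0.007,-0.071,0.555],"rotation": [0,0,0],"jaw": 1},{"dp": [-0.007,-0.071,0.555],"rotation": [0,0,0],"jaw": 1},{"dp": [-0.007,-0.071,0.555],"rotation": [0,0,0],"jaw": 1}])

```text
time_s: 10.92
ee_pos: [0.5068, -0.1878, 0.0557]
tcp_rot: [0.383, 0.924, 0.0, 0.001]
wrist_force: [-0.1, 1.4, 8.4]
finger_gap: 0.459
grasp_force: 39.3
```

Call:
jog_arm(series=[{"dp": [0,0,-0.05],"rotation": [0,0,0],"jaw": 1},{"dp": [0,0,-0.15],"rotation": [0,0,0],"jaw": 1},{"dp": [0,0,-0.27],"rotation": [0,0,0],"jaw": 1},{"dp": [0,0,-0.39],"rotation": [0,0,0],"jaw": 1},{"dp": [0,0,-0.5],"rotation": [0,0,0],"jaw": 1},{"dp": [0,0,-0.57],"rotation": [0,0,0],"jaw": 1},{"dp": [0.03,0.04,-0.57],"rotation": [0,0,0],"jaw": 1},{"dp": [0.09,0.12,-0.57],"rotation": [0,0,0],"jaw": 1},{"dp": [0.18,0.23,-0.57],"rotation": [0,0,0],"jaw": 1},{"dp": [0.27,0.35,-0.57],"rotation": [0,0,0],"jaw": 1},{"dp": [0.36,0.47,-0.57],"rotation": [0,0,0],"jaw": 1},{"dp": [0.45,0.58,-0.57],"rotation": [0,0,0],"jaw": 1},{"dp": [0.51,0.66,-0.57],"rotation": [0,0,0],"jaw": 1}])

```text
time_s: 12.0
ee_pos: [0.5265, -0.0183, 0.1679]
tcp_rot: [0.381, 0.924, 0.0, -0.001]
wrist_force: [-0.1, -0.4, -1.1]
finger_gap: 0.458
grasp_force: 40.5
```

Call:
jog_arm(series=[{"dp": [0.06,0.08,0],"rotation": [0,0,0],"jaw": 1},{"dp": [0.15,0.2,0],"rotation": [0,0,0],"jaw": 1},{"dp": [0.24,0.32,0],"rotation": [0,0,0],"jaw": 1},{"dp": [0.33,0.43,0],"rotation": [0,0,0],"jaw": 1},{"dp": [0.41,0.54,0],"rotation": [0,0,0],"jaw": 1},{"dp": [0.46,0.6,0],"rotation": [0,0,0],"jaw": 1},{"dp": [0.48,0.63,0],"rotation": [0,0,0],"jaw": 1},{"dp": [0.48,0.63,0],"rotation": [0,0,0],"jaw": 1},{"dp": [0.48,0.63,0],"rotation": [0,0,0],"jaw": 1},{"dp": [0.48,0.63,0],"rotation": [0,0,0],"jaw": 1}])

```text
time_s: 12.83
ee_pos: [0.5481, 0.133, 0.1685]
tcp_rot: [0.384, 0.923, -0.0, -0.0]
wrist_force: [0.7, -1.0, -0.4]
finger_gap: 0.458
grasp_force: 40.5
```

Call:
jog_arm(series=[{"dp": [0.011,0.011,0.08],"rotation": [0,0,0],"jaw": 1},{"dp": [0.011,0.011,0.2],"rotation": [0,0,0],"jaw": 1},{"dp": [0.011,0.011,0.32],"rotation": [0,0,0],"jaw": 1},{"dp": [0.011,0.011,0.42],"rotation": [0,0,0],"jaw": 1},{"dp": [0.011,0.011,0.51],"rotation": [0,0,0],"jaw": 1},{"dp": [0.011,0.011,0.56],"rotation": [0,0,0],"jaw": 1},{"dp": [0.011,0.011,0.58],"rotation": [0,0,0],"jaw": 1},{"dp": [0.011,0.011,0.59],"rotation": [0,0,0],"jaw": 1},{"dp": [0.011,0.011,0.594],"rotation": [0,0,0],"jaw": 1},{"dp": [0.011,0.011,0.594],"rotation": [0,0,0],"jaw": 1}])

```text
time_s: 13.67
ee_pos: [0.549, 0.1377, 0.0505]
tcp_rot: [0.383, 0.924, 0.0, 0.0]
wrist_force: [0.3, 0.8, -0.9]
finger_gap: 0.461
grasp_force: 40.5
```

Call:
jog_arm(series=[{"dp": [0,0,0.005],"rotation": [0,0,0],"jaw": 1},{"dp": [0,0,0.006],"rotation": [0,0,0],"jaw": 1},{"dp": [0,0,0.003],"rotation": [0,0,0],"jaw": 0.3},{"dp": [0,0,0],"rotation": [0,0,0],"jaw": 0},{"dp": [0,0,0],"rotation": [0,0,0],"jaw": 0},{"dp": [0,0,0],"rotation": [0,0,0],"jaw": 0},{"dp": [0,0,0],"rotation": [0,0,0],"jaw": 0},{"dp": [0,0,0],"rotation": [0,0,0],"jaw": 0},{"dp": [0,0,-0.1],"rotation": [0,0,0],"jaw": 0},{"dp": [0,0,-0.3],"rotation": [0,0,0],"jaw": 0},{"dp": [0,0,-0.5],"rotation": [0,0,0],"jaw": 0},{"dp": [0,0,-0.6],"rotation": [0,0,0],"jaw": 0},{"dp": [0,0,-0.6],"rotation": [0,0,0],"jaw": 0},{"dp": [0,0,-0.6],"rotation": [0,0,0],"jaw": 0}])

```text
time_s: 14.83
ee_pos: [0.549, 0.1382, 0.1709]
tcp_rot: [0.383, 0.924, 0.001, 0.001]
wrist_force: [-0.1, 0.6, -0.0]
finger_gap: 0.998
grasp_force: 0.0
```

Call:
jog_arm(series=[{"dp": [-0.15,-0.12,0],"rotation": [0,0,0],"jaw": 0},{"dp": [-0.3,-0.25,0],"rotation": [0,0,0],"jaw": 0},{"dp": [-0.45,-0.38,0],"rotation": [0,0,0],"jaw": 0},{"dp": [-0.6,-0.5,0],"rotation": [0,0,0],"jaw": 0},{"dp": [-0.75,-0.63,0],"rotation": [0,0,0],"jaw": 0},{"dp": [-0.9,-0.76,0],"rotation": [0,0,0],"jaw": 0},{"dp": [-0.95,-0.8,0],"rotation": [0,0,0],"jaw": 0}])

```text
time_s: 15.42
ee_pos: [0.568, -0.1168, 0.1689]
tcp_rot: [0.386, 0.923, -0.002, -0.0]
wrist_force: [0.1, -0.6, 0.8]
finger_gap: 0.999
grasp_force: 0.0
```

Call:
jog_arm(series=[{"dp": [-0.1,-0.09,0],"rotation": [0,0,0],"jaw": 0},{"dp": [-0.25,-0.2,0],"rotation": [0,0,0],"jaw": 0},{"dp": [-0.347,-0.299,0],"rotation": [0,0,0],"jaw": 0},{"dp": [-0.347,-0.299,0],"rotation": [0,0,0],"jaw": 0},{"dp": [-0.347,-0.299,0],"rotation": [0,0,0],"jaw": 0},{"dp": [-0.347,-0.299,0],"rotation": [0,0,0],"jaw": 0}])

```text
time_s: 15.92
ee_pos: [0.5759, -0.2001, 0.1684]
tcp_rot: [0.383, 0.924, 0.0, -0.001]
wrist_force: [0.6, 0.3, 0.4]
finger_gap: 0.997
grasp_force: 0.0
```

```bash
python3 - <<'E'
from h import *
b=snap('side','s4')
cv2.imwrite('pics/s4c.png',cv2.resize(b[110:345,230:440,::-1],None,fx=2.5,fy=2.5))
s=r.read_state();print(s['ee_pos'])
E
```

```text
[ 0.57612506 -0.19939533  0.16859611]
```

View pics/s4c.png

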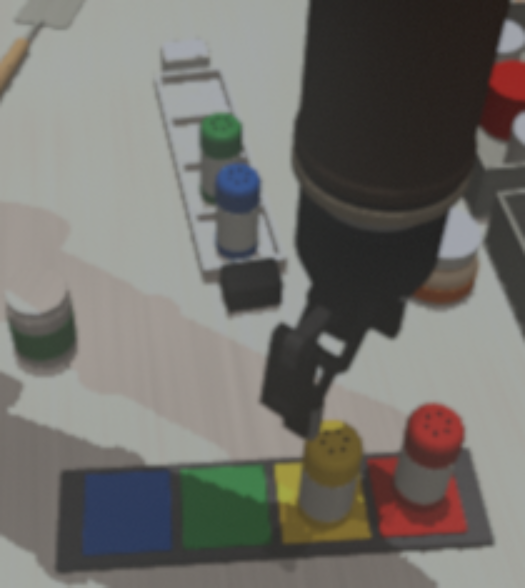

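Blue and green both stand upright, in wells 1 and 2. Now I'll grasp yellow.

Call:
jog_arm(series=[{"dp": [-0.005,0,0.15],"rotation": [0,0,0],"jaw": 0},{"dp": [-0.005,0,0.3],"rotation": [0,0,0],"jaw": 0},{"dp": [-0.005,0,0.45],"rotation": [0,0,0],"jaw": 0},{"dp": [-0.005,0,0.57],"rotation": [0,0,0],"jaw": 0},{"dp": [-0.005,0,0.57],"rotation": [0,0,0],"jaw": 0},{"dp": [-0.005,0,0.57],"rotation": [0,0,0],"jaw": 0},{"dp": [-0.005,0,0.57],"rotation": [0,0,0],"jaw": 1},{"dp": [-0.005,0,0.57],"rotation": [0,0,0],"jaw": 1},{"dp": [-0.005,0,0.57],"rotation": [0,0,0],"jaw": 1},{"dp": [-0.005,0,0.57],"rotation": [0,0,0],"jaw": 1},{"dp": [-0.005,0,0.57],"rotation": [0,0,0],"jaw": 1},{"dp": [-0.005,0,0.57],"rotation": [0,0,0],"jaw": 1},{"dp": [-0.005,0,0.57],"rotation": [0,0,0],"jaw": 1}])

```text
time_s: 17.05
ee_pos: [0.5781, -0.2018, 0.0571]
tcp_rot: [0.383, 0.924, 0.0, 0.001]
wrist_force: [-0.1, 1.0, 7.4]
finger_gap: 0.457
grasp_force: 39.3
```

Call:
jog_arm(series=[{"dp": [0,0,-0.05],"rotation": [0,0,0],"jaw": 1},{"dp": [0,0,-0.15],"rotation": [0,0,0],"jaw": 1},{"dp": [0,0,-0.27],"rotation": [0,0,0],"jaw": 1},{"dp": [0,0,-0.39],"rotation": [0,0,0],"jaw": 1},{"dp": [0,0,-0.5],"rotation": [0,0,0],"jaw": 1},{"dp": [0,0,-0.57],"rotation": [0,0,0],"jaw": 1},{"dp": [0.04,0.03,-0.57],"rotation": [0,0,0],"jaw": 1},{"dp": [0.12,0.1,-0.57],"rotation": [0,0,0],"jaw": 1},{"dp": [0.22,0.19,-0.57],"rotation": [0,0,0],"jaw": 1},{"dp": [0.33,0.28,-0.57],"rotation": [0,0,0],"jaw": 1},{"dp": [0.44,0.37,-0.57],"rotation": [0,0,0],"jaw": 1},{"dp": [0.55,0.46,-0.57],"rotation": [0,0,0],"jaw": 1},{"dp": [0.66,0.56,-0.57],"rotation": [0,0,0],"jaw": 1},{"dp": [0.74,0.63,-0.57],"rotation": [0,0,0],"jaw": 1},{"dp": [0.8,0.675,-0.57],"rotation": [0,0,0],"jaw": 1}])

```text
time_s: 18.3
ee_pos: [0.5582, 0.0109, 0.1688]
tcp_rot: [0.381, 0.925, 0.0, -0.001]
wrist_force: [-0.1, -0.3, -1.5]
finger_gap: 0.459
grasp_force: 40.7
```

Call:
jog_arm(series=[{"dp": [0.07,0.06,0],"rotation": [0,0,0],"jaw": 1},{"dp": [0.18,0.15,0],"rotation": [0,0,0],"jaw": 1},{"dp": [0.29,0.24,0],"rotation": [0,0,0],"jaw": 1},{"dp": [0.4,0.34,0],"rotation": [0,0,0],"jaw": 1},{"dp": [0.51,0.43,0],"rotation": [0,0,0],"jaw": 1},{"dp": [0.62,0.52,0],"rotation": [0,0,0],"jaw": 1},{"dp": [0.7,0.59,0],"rotation": [0,0,0],"jaw": 1},{"dp": [0.75,0.63,0],"rotation": [0,0,0],"jaw": 1},{"dp": [0.77,0.65,0],"rotation": [0,0,0],"jaw": 1},{"dp": [0.77,0.65,0],"rotation": [0,0,0],"jaw": 1},{"dp": [0.77,0.65,0],"rotation": [0,0,0],"jaw": 1},{"dp": [0.77,0.65,0],"rotation": [0,0,0],"jaw": 1}])

```text
time_s: 19.3
ee_pos: [0.5427, 0.2056, 0.1698]
tcp_rot: [0.384, 0.923, -0.0, 0.0]
wrist_force: [0.3, -0.8, -2.1]
finger_gap: 0.456
grasp_force: 40.7
```

Call:
jog_arm(series=[{"dp": [0.005,0.005,0.08],"rotation": [0,0,0],"jaw": 1},{"dp": [0.005,0.005,0.2],"rotation": [0,0,0],"jaw": 1},{"dp": [0.005,0.005,0.32],"rotation": [0,0,0],"jaw": 1},{"dp": [0.005,0.005,0.42],"rotation": [0,0,0],"jaw": 1},{"dp": [0.005,0.005,0.51],"rotation": [0,0,0],"jaw": 1},{"dp": [0.005,0.005,0.56],"rotation": [0,0,0],"jaw": 1},{"dp": [0.005,0.005,0.58],"rotation": [0,0,0],"jaw": 1},{"dp": [0.005,0.005,0.59],"rotation": [0,0,0],"jaw": 1},{"dp": [0.005,0.005,0.593],"rotation": [0,0,0],"jaw": 1},{"dp": [0.005,0.005,0.593],"rotation": [0,0,0],"jaw": 1}])

```text
time_s: 20.13
ee_pos: [0.5431, 0.2091, 0.052]
tcp_rot: [0.383, 0.924, 0.001, 0.0]
wrist_force: [0.5, -0.3, -1.6]
finger_gap: 0.454
grasp_force: 40.6
```

Call:
jog_arm(series=[{"dp": [0,0,0.005],"rotation": [0,0,0],"jaw": 1},{"dp": [0,0,0.006],"rotation": [0,0,0],"jaw": 1},{"dp": [0,0,0.003],"rotation": [0,0,0],"jaw": 0.3},{"dp": [0,0,0],"rotation": [0,0,0],"jaw": 0},{"dp": [0,0,0],"rotation": [0,0,0],"jaw": 0},{"dp": [0,0,0],"rotation": [0,0,0],"jaw": 0},{"dp": [0,0,0],"rotation": [0,0,0],"jaw": 0},{"dp": [0,0,0],"rotation": [0,0,0],"jaw": 0},{"dp": [0,0,-0.1],"rotation": [0,0,0],"jaw": 0},{"dp": [0,0,-0.3],"rotation": [0,0,0],"jaw": 0},{"dp": [0,0,-0.5],"rotation": [0,0,0],"jaw": 0},{"dp": [0,0,-0.6],"rotation": [0,0,0],"jaw": 0},{"dp": [0,0,-0.6],"rotation": [0,0,0],"jaw": 0},{"dp": [0,0,-0.6],"rotation": [0,0,0],"jaw": 0}])

```text
time_s: 21.3
ee_pos: [0.543, 0.2095, 0.1723]
tcp_rot: [0.383, 0.924, 0.001, 0.001]
wrist_force: [-0.7, 0.2, -0.3]
finger_gap: 0.999
grasp_force: 0.0
```

Call:
jog_arm(series=[{"dp": [-0.15,-0.09,0],"rotation": [0,0,0],"jaw": 0},{"dp": [-0.3,-0.18,0],"rotation": [0,0,0],"jaw": 0},{"dp": [-0.45,-0.26,0],"rotation": [0,0,0],"jaw": 0},{"dp": [-0.6,-0.35,0],"rotation": [0,0,0],"jaw": 0},{"dp": [-0.75,-0.44,0],"rotation": [0,0,0],"jaw": 0},{"dp": [-0.9,-0.53,0],"rotation": [0,0,0],"jaw": 0},{"dp": [-0.95,-0.56,0],"rotation": [0,0,0],"jaw": 0}])

```text
time_s: 21.88
ee_pos: [0.5973, -0.011, 0.1702]
tcp_rot: [0.386, 0.923, -0.002, 0.0]
wrist_force: [-1.0, -0.6, -0.9]
finger_gap: 1.0
grasp_force: 0.0
```

Call:
jog_arm(series=[{"dp": [-0.15,-0.09,0],"rotation": [0,0,0],"jaw": 0},{"dp": [-0.3,-0.18,0],"rotation": [0,0,0],"jaw": 0},{"dp": [-0.45,-0.26,0],"rotation": [0,0,0],"jaw": 0},{"dp": [-0.6,-0.35,0],"rotation": [0,0,0],"jaw": 0},{"dp": [-0.75,-0.44,0],"rotation": [0,0,0],"jaw": 0},{"dp": [-0.857,-0.501,0],"rotation": [0,0,0],"jaw": 0},{"dp": [-0.857,-0.501,0],"rotation": [0,0,0],"jaw": 0},{"dp": [-0.857,-0.501,0],"rotation": [0,0,0],"jaw": 0},{"dp": [-0.857,-0.501,0],"rotation": [0,0,0],"jaw": 0}])

```text
time_s: 22.63
ee_pos: [0.6475, -0.1952, 0.1696]
tcp_rot: [0.382, 0.924, 0.0, -0.001]
wrist_force: [0.2, 0.6, 0.6]
finger_gap: 0.997
grasp_force: 0.0
```

Call:
jog_arm(series=[{"dp": [-0.005,0,0.15],"rotation": [0,0,0],"jaw": 0},{"dp": [-0.005,0,0.3],"rotation": [0,0,0],"jaw": 0},{"dp": [-0.005,0,0.45],"rotation": [0,0,0],"jaw": 0},{"dp": [-0.005,0,0.575],"rotation": [0,0,0],"jaw": 0},{"dp": [-0.005,0,0.575],"rotation": [0,0,0],"jaw": 0},{"dp": [-0.005,0,0.575],"rotation": [0,0,0],"jaw": 0},{"dp": [-0.005,0,0.575],"rotation": [0,0,0],"jaw": 1},{"dp": [-0.005,0,0.575],"rotation": [0,0,0],"jaw": 1},{"dp": [-0.005,0,0.575],"rotation": [0,0,0],"jaw": 1},{"dp": [-0.005,0,0.575],"rotation": [0,0,0],"jaw": 1},{"dp": [-0.005,0,0.575],"rotation": [0,0,0],"jaw": 1},{"dp": [-0.005,0,0.575],"rotation": [0,0,0],"jaw": 1},{"dp": [-0.005,0,0.575],"rotation": [0,0,0],"jaw": 1}])

```text
time_s: 23.72
ee_pos: [0.6496, -0.1973, 0.0577]
tcp_rot: [0.383, 0.924, 0.0, 0.001]
wrist_force: [-0.2, 1.5, 6.6]
finger_gap: 0.459
grasp_force: 39.3
```

Call:
jog_arm(series=[{"dp": [0,0,-0.05],"rotation": [0,0,0],"jaw": 1},{"dp": [0,0,-0.15],"rotation": [0,0,0],"jaw": 1},{"dp": [0,0,-0.27],"rotation": [0,0,0],"jaw": 1},{"dp": [0,0,-0.39],"rotation": [0,0,0],"jaw": 1},{"dp": [0,0,-0.5],"rotation": [0,0,0],"jaw": 1},{"dp": [0,0,-0.57],"rotation": [0,0,0],"jaw": 1},{"dp": [0.04,0.025,-0.57],"rotation": [0,0,0],"jaw": 1},{"dp": [0.12,0.074,-0.57],"rotation": [0,0,0],"jaw": 1},{"dp": [0.23,0.142,-0.57],"rotation": [0,0,0],"jaw": 1},{"dp": [0.34,0.21,-0.57],"rotation": [0,0,0],"jaw": 1},{"dp": [0.45,0.278,-0.57],"rotation": [0,0,0],"jaw": 1},{"dp": [0.56,0.346,-0.57],"rotation": [0,0,0],"jaw": 1},{"dp": [0.67,0.414,-0.57],"rotation": [0,0,0],"jaw": 1},{"dp": [0.78,0.482,-0.57],"rotation": [0,0,0],"jaw": 1},{"dp": [0.86,0.532,-0.57],"rotation": [0,0,0],"jaw": 1},{"dp": [0.9,0.557,-0.57],"rotation": [0,0,0],"jaw": 1}])

```text
time_s: 25.05
ee_pos: [0.5986, 0.0131, 0.1691]
tcp_rot: [0.381, 0.925, 0.0, -0.001]
wrist_force: [0.1, 0.2, -1.8]
finger_gap: 0.456
grasp_force: 40.4
```

Call:
jog_arm(series=[{"dp": [0.07,0.043,0],"rotation": [0,0,0],"jaw": 1},{"dp": [0.17,0.105,0],"rotation": [0,0,0],"jaw": 1},{"dp": [0.28,0.173,0],"rotation": [0,0,0],"jaw": 1},{"dp": [0.39,0.241,0],"rotation": [0,0,0],"jaw": 1},{"dp": [0.5,0.309,0],"rotation": [0,0,0],"jaw": 1},{"dp": [0.61,0.378,0],"rotation": [0,0,0],"jaw": 1},{"dp": [0.72,0.446,0],"rotation": [0,0,0],"jaw": 1},{"dp": [0.82,0.507,0],"rotation": [0,0,0],"jaw": 1},{"dp": [0.88,0.545,0],"rotation": [0,0,0],"jaw": 1},{"dp": [0.9,0.557,0],"rotation": [0,0,0],"jaw": 1},{"dp": [0.9,0.557,0],"rotation": [0,0,0],"jaw": 1}])

```text
time_s: 25.97
ee_pos: [0.5513, 0.2155, 0.1698]
tcp_rot: [0.382, 0.924, -0.0, -0.0]
wrist_force: [1.1, -0.5, -1.9]
finger_gap: 0.461
grasp_force: 40.4
```

Call:
jog_arm(series=[{"dp": [0.04,0.025,0],"rotation": [0,0,0],"jaw": 1},{"dp": [0.12,0.074,0],"rotation": [0,0,0],"jaw": 1},{"dp": [0.2,0.124,0],"rotation": [0,0,0],"jaw": 1},{"dp": [0.25,0.155,0],"rotation": [0,0,0],"jaw": 1},{"dp": [0.27,0.168,0],"rotation": [0,0,0],"jaw": 1},{"dp": [0.27,0.168,0],"rotation": [0,0,0],"jaw": 1},{"dp": [0.27,0.168,0],"rotation": [0,0,0],"jaw": 1},{"dp": [0.27,0.168,0],"rotation": [0,0,0],"jaw": 1}])

```text
time_s: 26.63
ee_pos: [0.5377, 0.2752, 0.1702]
tcp_rot: [0.384, 0.924, -0.0, 0.0]
wrist_force: [0.9, -0.9, -0.8]
finger_gap: 0.457
grasp_force: 40.4
```

Call:
jog_arm(series=[{"dp": [0,0,0.08],"rotation": [0,0,0],"jaw": 1},{"dp": [0,0,0.2],"rotation": [0,0,0],"jaw": 1},{"dp": [0,0,0.32],"rotation": [0,0,0],"jaw": 1},{"dp": [0,0,0.42],"rotation": [0,0,0],"jaw": 1},{"dp": [0,0,0.51],"rotation": [0,0,0],"jaw": 1},{"dp": [0,0,0.56],"rotation": [0,0,0],"jaw": 1},{"dp": [0,0,0.58],"rotation": [0,0,0],"jaw": 1},{"dp": [0,0,0.59],"rotation": [0,0,0],"jaw": 1},{"dp": [0,0,0.593],"rotation": [0,0,0],"jaw": 1},{"dp": [0,0,0.593],"rotation": [0,0,0],"jaw": 1}])

```text
time_s: 27.47
ee_pos: [0.5379, 0.2769, 0.0524]
tcp_rot: [0.383, 0.924, 0.001, 0.0]
wrist_force: [0.6, 0.5, -0.6]
finger_gap: 0.46
grasp_force: 40.4
```

Call:
jog_arm(series=[{"dp": [0,0,0.005],"rotation": [0,0,0],"jaw": 1},{"dp": [0,0,0.006],"rotation": [0,0,0],"jaw": 1},{"dp": [0,0,0.003],"rotation": [0,0,0],"jaw": 0.3},{"dp": [0,0,0],"rotation": [0,0,0],"jaw": 0},{"dp": [0,0,0],"rotation": [0,0,0],"jaw": 0},{"dp": [0,0,0],"rotation": [0,0,0],"jaw": 0},{"dp": [0,0,0],"rotation": [0,0,0],"jaw": 0},{"dp": [0,0,0],"rotation": [0,0,0],"jaw": 0},{"dp": [0,0,-0.1],"rotation": [0,0,0],"jaw": 0},{"dp": [0,0,-0.3],"rotation": [0,0,0],"jaw": 0},{"dp": [0,0,-0.5],"rotation": [0,0,0],"jaw": 0},{"dp": [0,0,-0.7],"rotation": [0,0,0],"jaw": 0},{"dp": [0,0,-0.9],"rotation": [0,0,0],"jaw": 0},{"dp": [0.2,0.1,-0.9],"rotation": [0,0,0],"jaw": 0},{"dp": [0.4,0.2,-0.9],"rotation": [0,0,0],"jaw": 0},{"dp": [0.6,0.3,-0.9],"rotation": [0,0,0],"jaw": 0},{"dp": [0.7,0.3,-0.9],"rotation": [0,0,0],"jaw": 0},{"dp": [0.7,0.3,-0.9],"rotation": [0,0,0],"jaw": 0},{"dp": [0.7,0.3,-0.9],"rotation": [0,0,0],"jaw": 0}])

```text
time_s: 29.05
ee_pos: [0.4788, 0.4204, 0.2309]
tcp_rot: [0.381, 0.925, -0.0, -0.0]
wrist_force: [0.1, -1.2, -0.2]
finger_gap: 0.999
grasp_force: 0.0
```

```bash
python3 - <<'E'
from h import *
a=snap('side','s5')[90:260,230:440,::-1];b=snap('top','t5')[150:250,130:340,::-1]
cv2.imwrite('pics/fin.png',np.vstack([cv2.resize(x,None,fx=2.2,fy=2.2) for x in(a,b)]))
E
```

```text
(no output)
```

View pics/fin.png

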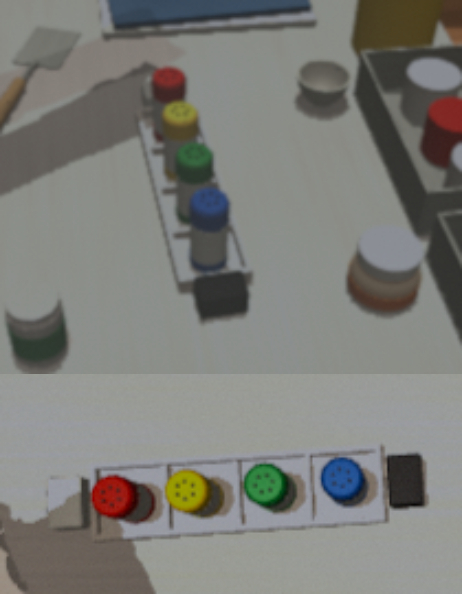

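The final views show all four shakers upright in their wells. From the black block the order is blue, green, yellow, red, with the lids in a row in the lower part of the picture at (343,479), (266,485), (187,490) and (114,496).

```bash
python3 -c "
from plant import r
print(r.sign_off())"
```

```text
the job is handed in; nothing more can be done
None
```

All four shakers stand upright in the rack, in the order blue, green, yellow, red from the black end block to the white one, and the job was handed in at about 29 s of robot time.

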